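# Shut the marked valve in the cold-store service box

## Robot

A 6-joint arm with a two-finger parallel gripper is mounted at the origin on the work surface. World frame = base frame: x ahead of the robot, y to its left, z up, the work surface at z = 0. Lengths are in m, angles in rad, forces in N, time in s.
With the tool pointing down it reaches from about 0.3 to 0.875 m from the base axis. Payload 6.4 kg.
Tool frame: the origin (TCP) lies midway between the tips of the shut fingers; the grasp point (between the pads) lies 19 mm behind it; y points along the fingers, x is the direction in which the jaws open and shut, and the axes are right-handed (so a half turn about y gives the same grasp; the last joint's range is limited). The gripper opens to 85 mm and grips with 20 to 120 N. Pads are 22 mm wide; open, the fingers measure 114 mm over their backs; the gripper's body (76 mm by 85 mm) begins 54 mm behind the grasp point. The pads swing forward as they close: fully open they stand 13 mm farther back than shut.
Start: joints at [-1.533, 0.181, 1.607, -0, 1.354, -0.206], TCP at [0.139, -0.558, 0.193] pointing down, gripper open.
Joint ranges: [-2.99, 2.99], [-0.89, 2.07], [0.3, 2.58], [-1.14, 4.28], [0, 2.63], [-3.12, 3.12]. Speed limits (rad/s): [2.57, 2.57, 3.01, 3.14, 3.14, 3.14].

## Interface

Orientations are given as a unit quaternion [w, x, y, z].
In Python, from bench import ctrl gives the robot as it stands.
- The arm moves only by the tool step_arm, never from a script. Its argument "commands" is a list of rows, each a list of 7 numbers: the turn, a rotation vector about the tool's x, y, z in units of 6 degrees (1.0 is 6 degrees), then the shift along the tool's x, y, z in units of 30 mm (1.0 is 30 mm), then the opening, from 0 (shut) to 1 (fully open). A call has 1 to 10 rows; each row shifts and turns the commanded pose from where the row before left it, along the tool's axes as they then stand; what a row does not reach is not made up. A row lasts 1/10 s, in which the tool goes at most 50 mm and 8.59 degrees, less where a joint would pass 70% of its speed; a pose out of reach is approached as far as the arm can. A call with a number of a shift or a turn outside -1 to 1 is refused whole. A call with a gripper value outside its range is refused whole. The fingers move at their own pace and stop on an object; the grip force is fixed at half the most. Time passes only in rows, so rows that do not move let the fingers close. It gives the time, the measured TCP pose, the force and the opening at its end, in the units of the state.
- ctrl.get_obs(): the state, without advancing time (a new reading comes with each control period).
- ctrl.camera(name): name is "side" or "top" or "wrist"; returns (picture, depth): 384x512x3 uint8, blue, green, red; 384x512 float32, m along the optical axis (not along the pixel's ray), 0 where there is no reading.
- ctrl.get_calibration(name): a dict with "intrinsics" (3x3 intrinsics, pixels), "R" (3x3) and "t" (3): a world point X has camera coordinates R X + t. Camera axes: x right, y down, z forward; pixel columns grow to the right and rows downward; lengths in m; the calibration is good to about 2 mm. The wrist camera is an equidistant fisheye: a pixel r from the principal point sees the ray r / f radians off the axis. A picture is of the moment at which its call begins: read the wrist's pose just before it. get_calibration takes no time and is no camera call; for the wrist camera it gives the pose at the moment of the call.
- ctrl.hand_in(): hands the job in, once; it reports no verdict.
Trained networks look in the newest picture that a camera, given by its name, has taken for a name from the list of things; names that differ only in an ending like _2 or _b are one class to them, and where a whole thing is asked for, a point or a joint stands for the part that bears it (a point fixed in the world has none). Each returns a list of dicts, best first, with "p" (0 to 1); they miss things now and then, are a little off and sometimes report something else, mostly with a low value. They report only what shows in the picture. A call takes as long as a camera call. They do not tell look-alikes from the thing itself.
- ctrl.boxes_of(thing, camera): "point" ([x, y, z] in m, in the coordinates of the camera as it stood for that picture, good to about 4 mm: the middle of the surface that is visible of it).
- ctrl.silhouettes(thing, camera): "pixels" (384x512 bool, what is visible of it).
The state is a dict: "time_s": time; "q": joint angles; "dq": joint speeds; "joint_efforts": joint torques, N m; "eef_pos": TCP position; "eef_rot": TCP orientation; "wrist_force": force on the tool from outside, world axes, zero at the start; "torque": the same for the moment, N m; "opening": opening from 0.0 (shut) to 1.0 (fully open).
Only numpy, scipy, OpenCV 4.12 (cv2) and the standard library are available. Lean on these libraries where they do the work, as an engineer would, in place of code of your own. Each camera call takes 0.05 s, during which the arm holds its last target.

## Task

On the cold-store bench, slide the metal cover of the white valve box all the way back, away from the pipes, by pushing on its black lip. Then push the red handle with the white bands shut, fully across its pipe, leaving the blue handle, the cover (which stays open) and the groceries beside the box as they are. It is all done by pushing with the fingertips, nothing needs to be gripped; do not lift or shift the groceries.

Things in the scene. Friction and masses are not known exactly. Their poses are not given: they have to be found in the camera images.
- valve_box: White metal box fixed to the bench. Origin at bench level; box +x points the way the cover opens, away from the copper pipes at its front; z up. Spans x -70 to 225, y -140 to 140, z 0 to 90 mm (rails at the sides and back to 100). Open well: x -60 to 75, y -130 to 130, floor at 6 mm; behind it a closed deck under the open cover. Its place varies by some 10 x 30 cm, its yaw by 0.45 rad either way.
- cover (a joint): Travel of the sliding cover, m: 0 = closed over the well, 0.14 = fully open at its back stop, growing along box +x. Starts at 0 to 0.015, stays where left; sliding takes about 3 N; it cannot lift off. Aluminium plate 150 x 262 x 6 mm, its top 96.5 mm above the bench.
- cover_lip (a point): Centre of the black upright lip on the cover, the thing to push: 6 mm thick along box x, 100 mm long along box y, standing 22 mm above the cover's top (to 118.5 mm above the bench). At box x = -20 mm when closed, +120 mm when open. 47 mm of flat cover lie in front of it.
- red_handle (a joint): Angle of the red, white-banded (marked) lever about its upright pivot, rad: 0 = open (lever along its copper pipe, pointing to box -x), 1.571 = shut, at the stop (across the pipe, pointing to box +y); grows clockwise seen from above. Starts at 0 to 0.3; stays where left (friction 0.2 N m, about 4 N at the grip). This is the one to shut.
- red_grip (a point): Point on the red, white-banded (marked) lever, 55 mm from its pivot axis, mid-width and mid-height of the plastic sleeve; moves with the lever. The sleeve spans 20 to 72 mm from the axis, is 16 mm wide and 20 mm high (56 to 76 mm above the bench).
- red_pivot (a point): Fixed point on the pivot axis of the red, white-banded (marked) lever, 66 mm above the bench, at box x = 35 mm and y = -60 or +50 mm (red and blue swap places). The hub is 24 mm across and 74 mm high; brass valve and copper pipe below stay under 43 mm above the bench.
- blue_handle (a joint): Angle of the plain blue lever about its upright pivot, rad: 0 = open (lever along its copper pipe, pointing to box -x), 1.571 = shut, at the stop (across the pipe, pointing to box +y); grows clockwise seen from above. Starts at 0 to 0.3; stays where left (friction 0.2 N m, about 4 N at the grip). Leave it alone.
- blue_grip (a point): Point on the plain blue lever, 55 mm from its pivot axis, mid-width and mid-height of the plastic sleeve; moves with the lever. The sleeve spans 20 to 72 mm from the axis, is 16 mm wide and 20 mm high (56 to 76 mm above the bench).
- blue_pivot (a point): Fixed point on the pivot axis of the plain blue lever, 66 mm above the bench, at box x = 35 mm and y = -60 or +50 mm (red and blue swap places). The hub is 24 mm across and 74 mm high; brass valve and copper pipe below stay under 43 mm above the bench.
- tub: White round food tub, 90 mm across, 90 mm high, loose, beside the box. Origin at the centre of its underside, z up. Leave it.
- mustard: Yellow bottle with a red cap, 52 mm across, 115 mm high, loose, beside the box. Origin at the centre of its underside, z up. Leave it.
- can: Food can with green label, 68 mm across, 85 mm high, loose, beside the box. Origin at the centre of its underside, z up. Leave it.
Things that resemble listed ones, but are neither listed nor needed, are in the scene too. Several things have the shape of the mustard; the one meant has the colours described above.

How it is judged:
By the outcome, as a careful person would: the job done as asked, in the order asked, and still so for the second after the job is handed in, with the robot touching nothing.
It also fails if it takes over 46 s, if anything falls off the work surface, if the arm or the gripper's body presses on something with over 40 N, if the wrist force passes 120 N, or if a joint passes its speed limit or range.

## Working session

There is one attempt and no reset: what is moved stays moved. The work goes in short steps, Python scripts to look and compute and a tool call to move; the robot and the scene stay as the last step left them, time stands still between calls to the robot, and variables do not carry over. Pictures are saved under pics/ and viewed, and the job is handed in when it is done.

Besides the shell and the picture viewer there is one more tool, called after "Emit:" as name(argument=value, ...), one argument or row to a line, values as JSON. step_arm: Moves the arm, as the interface text tells. Its arguments: {"type":"object","properties":{"commands":{"type":"array"}},"required":["commands"]}

```bash
mkdir -p pics; ls; cat > h.py <<'E'
import numpy as np, cv2
from bench import ctrl
E
python3 - <<'E'
from h import *
o=ctrl.get_obs()
print({k:np.round(v,3) for k,v in o.items()})
for n in ("top","side"):
    im,d=ctrl.camera(n); cv2.imwrite(f"pics/{n}0.png",im); np.save(f"{n}0.npy",d)
    c=ctrl.get_calibration(n); print(n,np.round(c["intrinsics"],1).tolist(),np.round(c["R"],3).tolist(),np.round(c["t"],3))
    for t in ("valve_box","cover","cover_lip","red_handle","blue_handle","tub","mustard","can"):
        for r in ctrl.boxes_of(t,n)[:3]:
            print(t,round(r["p"],2),np.round(c["R"].T@(np.array(r["point"])-c["t"]),3))
E
```

```text
pics
{'time_s': np.float64(0.0), 'q': array([-1.533,  0.182,  1.608,  0.   ,  1.354, -0.206]), 'dq': array([ 0.002,  0.001, -0.   ,  0.001,  0.   , -0.   ]), 'joint_efforts': array([-0.0000e+00, -4.4487e+01, -3.5134e+01, -0.0000e+00,  9.0000e-03,
       -0.0000e+00]), 'eef_pos': array([ 0.139, -0.557,  0.192]), 'eef_rot': array([ 0.558, -0.557,  0.436, -0.435]), 'wrist_force': array([-0.166, -0.841,  0.075]), 'torque': array([-0.003,  0.021,  0.059]), 'opening': np.float64(1.0)}
top [[456.5, 0.0, 263.0], [0.0, 456.5, 196.4], [0.0, 0.0, 1.0]] [[0.023, -1.0, -0.004], [-0.994, -0.022, -0.106], [0.106, 0.006, -0.994]] [0.037 0.558 1.195]
valve_box 0.73 [0.569 0.044 0.095]
cover 0.82 [0.499 0.059 0.101]
cover_lip 0.76 [0.505 0.053 0.102]
cover_lip 0.4 [0.566 0.045 0.096]
tub 0.73 [0.54  0.308 0.089]
mustard 0.96 [ 0.43  -0.276  0.08 ]
mustard 0.86 [ 0.37  -0.176  0.078]
mustard 0.82 [ 0.466 -0.174  0.084]
can 0.94 [ 0.625 -0.182  0.088]
side [[398.4, 0.0, 259.3], [0.0, 398.4, 189.6], [0.0, 0.0, 1.0]] [[-0.731, -0.682, -0.021], [-0.45, 0.505, -0.736], [0.513, -0.529, -0.676]] [0.45  0.292 0.749]
valve_box 0.67 [0.527 0.083 0.09 ]
cover 0.61 [0.495 0.076 0.094]
cover_lip 0.61 [0.493 0.078 0.097]
cover_lip 0.17 [ 0.456 -0.168  0.064]
red_handle 0.61 [0.517 0.33  0.075]
tub 0.74 [0.519 0.327 0.078]
mustard 0.8 [ 0.525 -0.253  0.073]
mustard 0.78 [ 0.459 -0.167  0.063]
mustard 0.76 [ 0.363 -0.163  0.033]
can 0.55 [ 0.61  -0.176  0.075]
```

View pics/top0.png

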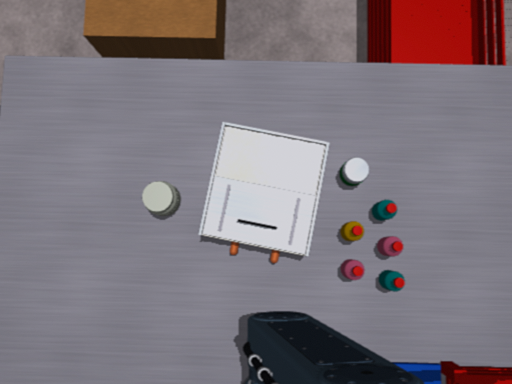

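View pics/side0.png

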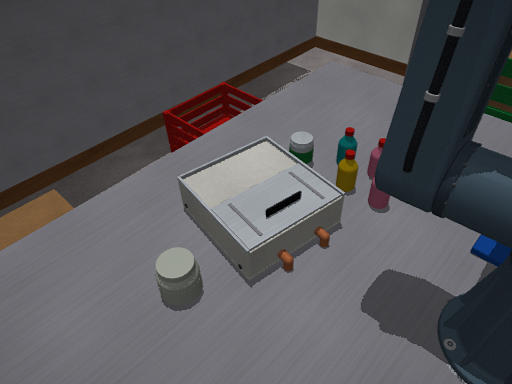

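The top view shows the box from (200,123) to (328,255), the lip at (257,224) and the pipes at (234,249) and (275,257). The yellow mustard with the red cap is at (352,231); the pink and teal bottles are look-alikes. Next I fit the box pose.

```bash
cat >> h.py <<'E'
def cloud(d,n):
    c=ctrl.get_calibration(n);K=c["intrinsics"];v,u=np.mgrid[:384,:512]
    P=np.stack([(u-K[0,2])/K[0,0]*d,(v-K[1,2])/K[1,1]*d,d],-1)
    return (P-c["t"])@c["R"]   # R^T(p-t)
E
python3 - <<'E'
from h import *
im=cv2.imread("pics/top0.png")
W=cloud(np.load("top0.npy"),"top")
print("bench z",np.median(W[300:330,60:120,2]))
x,y,z=W[...,0],W[...,1],W[...,2]
m=((z>.07)&(z<.125)).astype(np.uint8); m[:, :190]=0;m[:,335:]=0;m[:110]=0;m[275:]=0
n,l,s,_=cv2.connectedComponentsWithStats(m); k=1+np.argmax(s[1:,4]); m=l==k
P=W[m][:,:2].astype(np.float32)
r=cv2.minAreaRect(P*1000); print(r, "median z",np.median(W[m][:,2])); print(cv2.boxPoints(r))
# lip: dark pixels
g=im.max(2)<60; L=g&m; Q=W[L]; print("lip n",L.sum(),np.round(Q.mean(0),3),"zmax",Q[:,2].max())
rl=cv2.minAreaRect((Q[:,:2]*1000).astype(np.float32));print(rl)
# pipes
hsv=cv2.cvtColor(im,cv2.COLOR_BGR2HSV); o=cv2.inRange(hsv,(3,100,60),(20,255,255)); o[:240]=0;o[270:]=0;o[:,:220]=0;o[:,290:]=0
n,l,s,c=cv2.connectedComponentsWithStats(o)
for i in range(1,n):
    if s[i,4]>15: print("pipe",c[i],np.round(W[l==i].mean(0),3))
E
```

```text
bench z -1.924356259100917e-05
((571.9625854492188, 47.412994384765625), (280.37237548828125, 295.6209716796875), 79.9937973022461) median z 0.09517754427259265
[[ 402.04242  -64.95802]
 [ 693.1667  -116.32359]
 [ 741.88275  159.78401]
 [ 450.75848  211.14958]]
lip n 61 [0.478 0.062 0.119] zmax 0.12287807919203042
((478.118408203125, 61.96842956542969), (91.06861114501953, 3.8051533699035645), 79.80377960205078)
pipe [233.76842105 248.02105263] [0.418 0.123 0.034]
pipe [274.17204301 255.98924731] [0.399 0.016 0.035]
```

```bash
python3 - <<'E'
from h import *
im,d=ctrl.camera("wrist"); cv2.imwrite("pics/wrist0.png",im); c=ctrl.get_calibration("wrist"); print(c)
E
```

```text
{'intrinsics': array([[297.31863964,   0.        , 250.95249632],
       [  0.        , 297.31863964, 194.8625875 ],
       [  0.        ,   0.        ,   1.        ]]), 'R': array([[ 2.41619975e-01, -9.70370685e-01,  7.21946637e-04],
       [-9.36586176e-01, -2.33012976e-01,  2.61746612e-01],
       [-2.53823016e-01, -6.39193749e-02, -9.65136358e-01]]), 't': array([-0.57673364, -0.03343291,  0.37643661])}
```

```bash
cat >> h.py <<'E'
from scipy.spatial.transform import Rotation as Rn
YAW=np.deg2rad(-10.0); O=np.array([.4956,.0609,0])
B=Rn.from_euler('z',YAW).as_matrix()
def tobox(p): return (np.asarray(p)-O)@B
def toworld(p): return B@np.asarray(p)+O
def pose():
    o=ctrl.get_obs(); q=o["eef_rot"]; R=Rn.from_quat([q[1],q[2],q[3],q[0]]).as_matrix(); return np.array(o["eef_pos"]),R,o
def status():
    p,R,o=pose()
    print("t",round(float(o["time_s"]),2),"tcp",np.round(p,4),"box mm",np.round(tobox(p)*1000,1),"op",round(float(o["opening"]),2),"F box",np.round(B.T@o["wrist_force"],1))
    print("tool axes in box\n",np.round(B.T@R,3)," yaw of tool x in box deg",round(np.degrees(np.arctan2((B.T@R)[1,0],(B.T@R)[0,0])),1),"q",np.round(o["q"],2))
def plan(tbox_mm,xyaw_deg=None):
    """shift (tool axes, units 30mm) and turn (units 6deg) to a box-frame target, tool down, tool x at xyaw in box"""
    p,R,o=pose(); T=toworld(np.array(tbox_mm)/1000)
    print("dist mm",np.round(np.linalg.norm(T-p)*1000),"shift units in present tool axes",np.round(R.T@(T-p)/.03,2))
    if xyaw_deg is not None:
        a=np.deg2rad(xyaw_deg); X=np.array([np.cos(a),np.sin(a),0]);Y=np.array([0,0,-1.]);Rt=B@np.stack([X,Y,np.cross(X,Y)],1)
        print("turn units",np.round(np.degrees(Rn.from_matrix(R.T@Rt).as_rotvec())/6,2),"shift in target axes",np.round(Rt.T@(T-p)/.03,2))
E
python3 - <<'E'
from h import *
status()
for a in (90,-90,0,180): print(a); plan((-45,1,200),a)
p,R,o=pose(); c=ctrl.get_calibration("wrist"); cc=-c["R"].T@c["t"]; print("cam in tool",R.T@(cc-p), "cam axis in tool",R.T@c["R"][2])
E
```

```text
t 0.95 tcp [ 0.1388 -0.558   0.193 ] box mm [-243.9 -671.5  193. ] op 1.0 F box [ 0.2 -0.2  0.9]
tool axes in box
 [[ 0.406  0.     0.914]
 [-0.914 -0.     0.406]
 [ 0.    -1.    -0.   ]]  yaw of tool x in box deg -66.0 q [-1.53  0.18  1.61 -0.    1.35 -0.21]
90
dist mm 701.0 shift units in present tool axes [-17.79  -0.23  15.16]
turn units [  0.   -26.01  -0.  ] shift in target axes [22.42 -0.23 -6.63]
-90
dist mm 701.0 shift units in present tool axes [-17.79  -0.23  15.16]
turn units [0.   3.99 0.  ] shift in target axes [-22.42  -0.23   6.63]
0
dist mm 701.0 shift units in present tool axes [-17.79  -0.23  15.16]
turn units [  0.   -11.01   0.  ] shift in target axes [ 6.63 -0.23 22.42]
180
dist mm 701.0 shift units in present tool axes [-17.79  -0.23  15.16]
turn units [-0.   18.99  0.  ] shift in target axes [ -6.63  -0.23 -22.42]
cam in tool [ 0.00143325 -0.17946338  0.06639338] cam axis in tool [ 7.41030986e-04  9.65137913e-01 -2.61740825e-01]
```

View pics/wrist0.png

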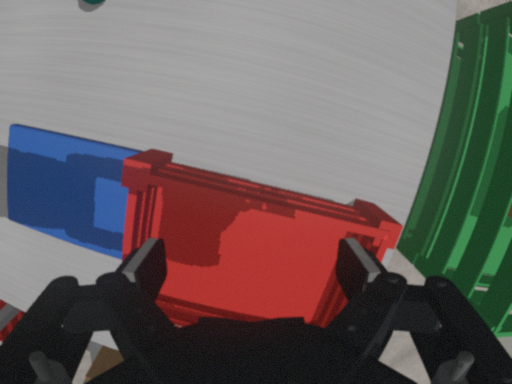

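Emit:
step_arm(
  commands=[
    [0,1,0,-0.5,0,0.4,0],
    [0,1,0,-0.8,0,0.5,0],
    [0,1,0,-0.9,0,0.4,0],
    [0,1,0,-0.9,0,0.4,0],
    [0,0,0,-1,0,0.3,0],
    [0,0,0,-1,0,0.3,0],
    [0,0,0,-1,0,0.3,0],
    [0,0,0,-1,0,0.3,0],
    [0,0,0,-1,0,0.3,0],
    [0,0,0,-1,0,0.3,0],
  ],
)

```text
time_s: 1.95
eef_pos: [0.2682, -0.2923, 0.1931]
eef_rot: [-0.454, 0.454, -0.542, 0.542]
wrist_force: [1.1, 0.2, 0.7]
opening: -0.001
```

Emit:
step_arm(
  commands=[
    [0,0,0,-1,0,0.3,0],
    [0,0,0,-1,0,0.3,0],
    [0,0,0,-1,0,0.3,0],
    [0,0,0,-1,0,0.3,0],
    [0,0,0,-1,0,0.3,0],
    [0,0,0,-1,0,0.3,0],
    [0,0,0,-1,0,0.3,0],
    [0,0,0,-1,0,0.3,0],
    [0,0,0,-1,0,0.3,0],
    [0,0,0,-1,0,0.3,0],
  ],
)

```text
time_s: 2.95
eef_pos: [0.4092, -0.0124, 0.1932]
eef_rot: [-0.455, 0.454, -0.542, 0.542]
wrist_force: [-0.0, -0.3, 0.1]
opening: 0.0
```

```bash
python3 - <<'E'
from h import *
status(); plan((-48,1,104),-90)
E
```

```text
t 2.95 tcp [ 0.4092 -0.0124  0.1932] box mm [-72.3 -87.1 193.2] op 0.0 F box [ 0.  -0.3  0.1]
tool axes in box
 [[-0.     0.001  1.   ]
 [-1.    -0.    -0.   ]
 [ 0.    -1.     0.001]]  yaw of tool x in box deg -90.0 q [-0.32 -0.21  2.   -0.    1.36  1.42]
dist mm 128.0 shift units in present tool axes [-2.94  2.97  0.81]
turn units [-0.01 -0.    0.  ] shift in target axes [-2.94  2.97  0.81]
```

Emit:
step_arm(
  commands=[
    [0,0,0,-0.97,0,0.27,0],
    [0,0,0,-0.97,0.3,0.27,0],
    [0,0,0,-1,0.7,0.27,0],
    [0,0,0,0,1,0,0],
    [0,0,0,0,0.7,0,0],
    [0,0,0,0,0.27,0,0],
    [0,0,0,0,0,0,0],
  ],
)

```text
time_s: 3.65
eef_pos: [0.4471, 0.069, 0.1031]
eef_rot: [0.454, -0.455, 0.542, -0.541]
wrist_force: [0.7, -0.4, 0.0]
opening: -0.004
```

```bash
python3 - <<'E'
from h import *
status(); im,d=ctrl.camera("side"); cv2.imwrite("pics/side1.png",cv2.resize(im[100:300,150:400],None,fx=3,fy=3))
E
```

```text
t 3.65 tcp [0.4471 0.069  0.1031] box mm [-49.1  -0.4 103.1] op -0.0 F box [ 0.8 -0.3  0. ]
tool axes in box
 [[-0.001 -0.002  1.   ]
 [-1.    -0.    -0.001]
 [ 0.    -1.    -0.002]]  yaw of tool x in box deg -90.0 q [-0.11  0.01  1.99 -0.    1.15  1.64]
```

View pics/side1.png

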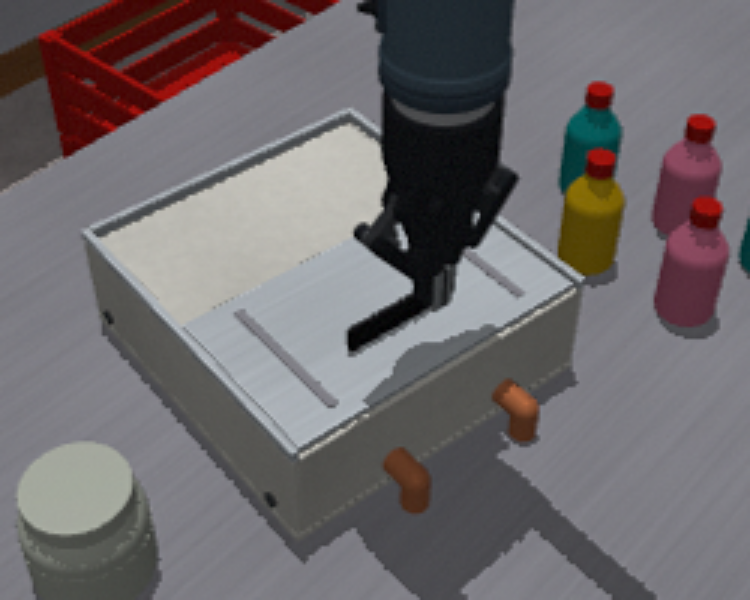

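The fingertips stand just in front of the lip (435,285 in the crop). I'll push along box +x.

Emit:
step_arm(
  commands=[
    [0,0,0,0,0,0.3,0],
    [0,0,0,0,0,0.4,0],
    [0,0,0,0,0,0.5,0],
    [0,0,0,0,0,0.5,0],
    [0,0,0,0,0,0.5,0],
    [0,0,0,0,0,0.5,0],
    [0,0,0,0,0,0.5,0],
    [0,0,0,0,0,0.5,0],
    [0,0,0,0,0,0.4,0],
    [0,0,0,0,0,0.4,0],
  ],
)

```text
time_s: 4.7
eef_pos: [0.5832, 0.0448, 0.1048]
eef_rot: [-0.455, 0.454, -0.541, 0.542]
wrist_force: [-0.1, -0.7, 0.8]
opening: -0.001
```

Emit:
step_arm(
  commands=[
    [0,0,0,0,0,0.2,0],
    [0,0,0,0,0,0.1,0],
    [0,0,0,0,0,0.1,0],
  ],
)

```text
time_s: 5.0
eef_pos: [0.5931, 0.0432, 0.104]
eef_rot: [-0.454, 0.454, -0.542, 0.542]
wrist_force: [-0.3, -0.5, 0.1]
opening: -0.001
```

```bash
python3 - <<'E'
from h import *
status()
E
```

```text
t 5.0 tcp [0.5931 0.0432 0.104 ] box mm [ 99.   -0.5 104. ] op -0.0 F box [-0.2 -0.6  0.1]
tool axes in box
 [[-0.001  0.     1.   ]
 [-1.     0.    -0.001]
 [-0.    -1.     0.   ]]  yaw of tool x in box deg -90.0 q [-0.13  0.32  1.63  0.    1.19  1.62]
```

```bash
python3 - <<'E'
from h import *
im,d=ctrl.camera("side"); cv2.imwrite("pics/side2.png",cv2.resize(im[100:300,150:400],None,fx=3,fy=3))
E
```

```text
(no output)
```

View pics/side2.png

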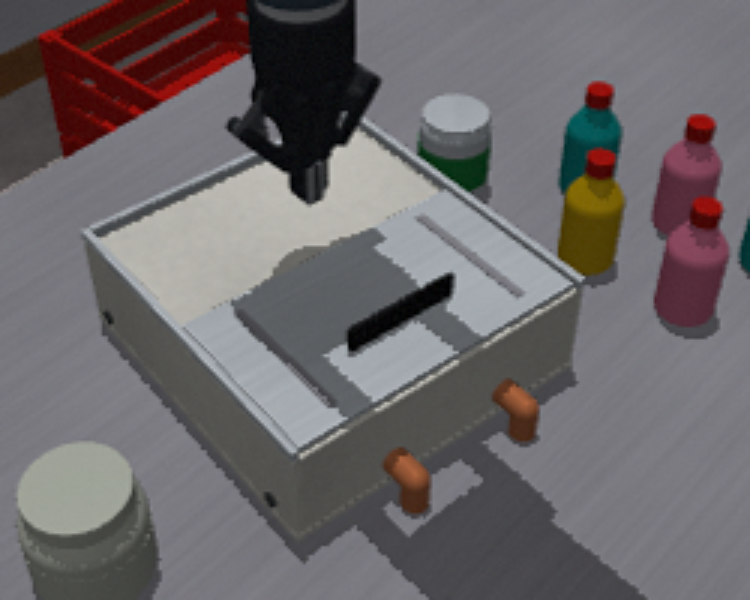

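The lip hasn't moved: the fingers are now at crop (310,195), past the lip at (400,310). I need to find out why before doing anything else, so I'll check the TCP projection against the picture.

```bash
python3 - <<'E'
from h import *
p,R,o=pose()
for n in ("side","top"):
    im,d=ctrl.camera(n); c=ctrl.get_calibration(n);K=c["intrinsics"]
    W=cloud(d,n)
    def pr(X): q=K@(c["R"]@X+c["t"]); return q[:2]/q[2]
    u=pr(p); print(n,"tcp px",u)
    for b in [(-17,1,118),(-17,50,118),(-17,-50,118),(-70,-140,90),(-70,140,90),(225,-140,100),(225,140,100)]:
        q=pr(toworld(np.array(b)/1000)); cv2.circle(im,tuple(np.int32(q)),1,(0,0,255),-1)
    cv2.circle(im,tuple(np.int32(u)),1,(0,255,0),-1)
    x0,y0=(150,60) if n=="side" else (180,100)
    cv2.imwrite(f"pics/{n}3.png",cv2.resize(im[y0:y0+200,x0:x0+250],None,fx=3,fy=3,interpolation=0))
    dark=(im.max(2)<60)
    Wb=(W-O)@B*1000
    m=(np.abs(Wb[...,0]-99)<60)&(np.abs(Wb[...,1])<60)&(Wb[...,2]>98)&(Wb[...,2]<170)
    Q=Wb[m]; print("pts near finger n",len(Q))
    if len(Q):
        for a,b in ((98,110),(110,120),(120,130),(130,150)):
            s=Q[(Q[:,2]>=a)&(Q[:,2]<b)]
            if len(s): print(a,b,len(s),s.min(0).round(),s.max(0).round())
E
```

```text
side tcp px [252.7468083  177.41885607]
pts near finger n 181
98 110 82 [ 40. -58.  98.] [ 79.  57. 100.]
130 150 12 [ 87.  -6. 145.] [ 92.  11. 150.]
top tcp px [265.58072515 179.02910954]
pts near finger n 328
98 110 328 [ 39. -56.  98.] [ 83.  60. 105.]
```

View pics/side3.png

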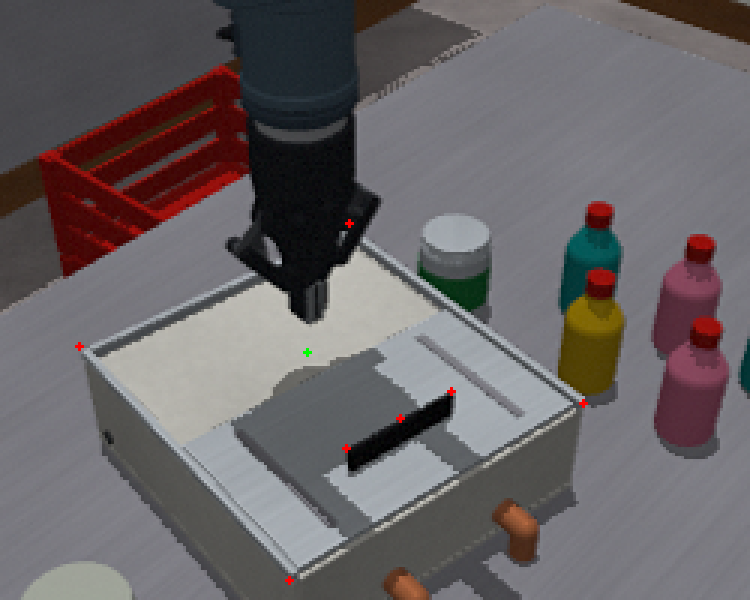

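View pics/top3.png

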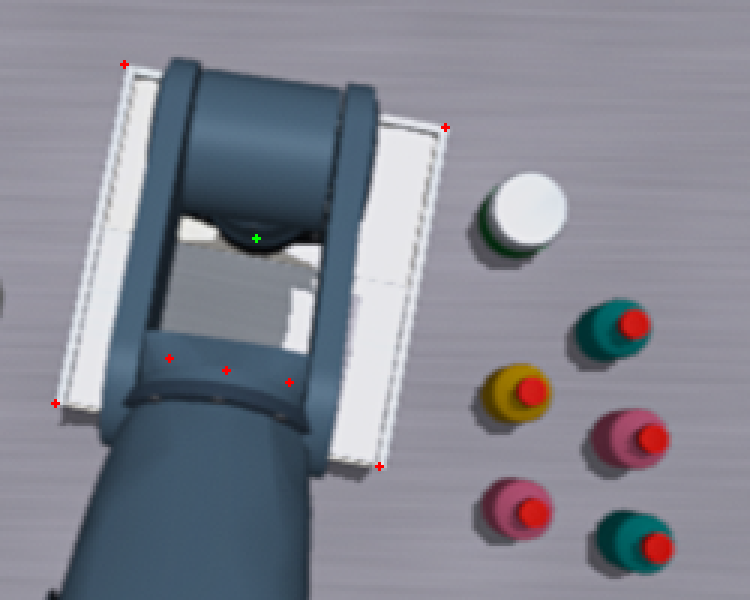

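```bash
python3 - <<'E'
from h import *
im,d=ctrl.camera("side"); W=(cloud(d,"side")-O)@B*1000
for v in range(150,182,2): print(v,[ (tuple(W[v,u].round().astype(int)) if d[v,u]>0 else None, int(im[v,u].max())) for u in (246,250,254,258)])
c=ctrl.get_calibration("wrist"); im,dw=ctrl.camera("wrist"); cv2.imwrite("pics/wrist3.png",im)
K=c["intrinsics"];v,u=np.mgrid[:384,:512]
a=(u-K[0,2]);b=(v-K[1,2]); r=np.hypot(a,b)+1e-9; th=r/K[0,0]
P=np.stack([np.tan(th)*a/r*dw,np.tan(th)*b/r*dw,dw],-1); Ww=((P-c["t"])@c["R"]-O)@B*1000
for q in ((20,100),(60,250),(20,400),(150,60),(150,250),(150,450),(5,250),(250,30),(250,490)): print("wrist",q,Ww[q].round(),im[q])
print(ctrl.get_obs()["eef_pos"])
E
```

```text
150 [((np.int64(95), np.int64(17), np.int64(197)), 19), ((np.int64(85), np.int64(14), np.int64(202)), 19), ((np.int64(84), np.int64(3), np.int64(197)), 12), ((np.int64(87), np.int64(-10), np.int64(189)), 14)]
152 [((np.int64(86), np.int64(24), np.int64(200)), 13), ((np.int64(85), np.int64(14), np.int64(196)), 16), ((np.int64(86), np.int64(2), np.int64(190)), 15), ((np.int64(84), np.int64(-8), np.int64(186)), 5)]
154 [((np.int64(86), np.int64(24), np.int64(195)), 16), ((np.int64(86), np.int64(13), np.int64(190)), 16), ((np.int64(85), np.int64(3), np.int64(186)), 24), ((np.int64(92), np.int64(-13), np.int64(174)), 43)]
156 [((np.int64(85), np.int64(25), np.int64(191)), 9), ((np.int64(91), np.int64(10), np.int64(180)), 12), ((np.int64(86), np.int64(3), np.int64(179)), 56), ((np.int64(90), np.int64(-11), np.int64(170)), 43)]
158 [((np.int64(105), np.int64(12), np.int64(166)), 87), ((np.int64(91), np.int64(11), np.int64(174)), 15), ((np.int64(89), np.int64(1), np.int64(171)), 55), ((np.int64(90), np.int64(-11), np.int64(164)), 48)]
160 [((np.int64(179), np.int64(-37), np.int64(90)), 85), 
[... 2013 characters left out ...]
64(-18), np.int64(91)), 183)]
180 [((np.int64(116), np.int64(8), np.int64(89)), 180), ((np.int64(108), np.int64(2), np.int64(91)), 179), ((np.int64(104), np.int64(-7), np.int64(89)), 184), ((np.int64(96), np.int64(-14), np.int64(90)), 185)]
wrist (20, 100) [278. 156.  -2.] [103 102 104]
wrist (60, 250) [202.  -1.  90.] [141 149 151]
wrist (20, 400) [ 277. -157.   -0.] [105 105 106]
wrist (150, 60) [149. 136.  99.] [137 137 135]
wrist (150, 250) [143.  -1.  89.] [138 147 148]
wrist (150, 450) [ 143. -208.   22.] [39 50 37]
wrist (5, 250) [277.  -1.  -2.] [100  99 100]
wrist (250, 30) [ 41. 238.  51.] [63 69 68]
wrist (250, 490) [  11. -330.    3.] [43 36 63]
[0.59246374 0.04347662 0.10392819]
```

View pics/wrist3.png

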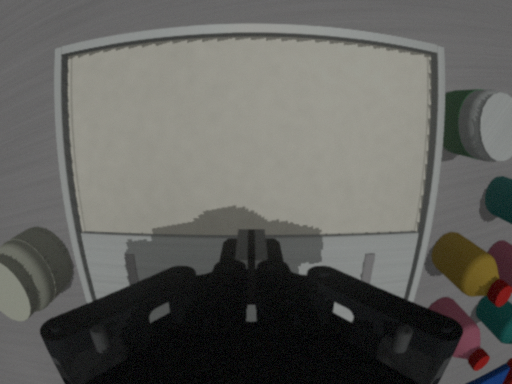

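The box projections match both views, and the wrist camera's calibration agrees with the world too. The real fingertips, however, end at z ≈ 0.146 while the reported TCP is at 0.104. So the tips are about 42 mm higher than reported, and they passed clear over the lip with about 0 N and nothing touched. In x and y the finger faces match the report: the front face is at box x 88, and y runs ±13. I'll go back, lower by the measured offset and check by camera.

Emit:
step_arm(
  commands=[
    [0,0,0,0,0,-1,0],
    [0,0,0,0,0,-1,0],
    [0,0,0,0,0,-1,0],
    [0,0,0,0,0,-1,0],
    [0,0,0,0,0,-0.9,0],
    [0,0,0,0,0.4,0,0],
    [0,0,0,0,0.4,0,0],
    [0,0,0,0,0.2,0,0],
    [0,0,0,0,0.1,0,0],
    [0,0,0,0,0,0,0],
  ],
)

```text
time_s: 6.25
eef_pos: [0.448, 0.0688, 0.0702]
eef_rot: [0.454, -0.455, 0.542, -0.542]
wrist_force: [0.3, 0.0, 0.5]
opening: -0.001
```

```bash
cat >> h.py <<'E'
def sidecrop(name):
    im,d=ctrl.camera("side"); cv2.imwrite(f"pics/{name}.png",cv2.resize(im[100:300,150:400],None,fx=3,fy=3)); return im,(cloud(d,"side")-O)@B*1000,d
E
python3 - <<'E'
from h import *
status(); im,W,d=sidecrop("side4")
p,R,o=pose(); tb=tobox(p)*1000
m=(d>0)&(np.abs(W[...,0]-tb[0]+11)<5)&(np.abs(W[...,1]-tb[1])<16)&(W[...,2]>99)&(W[...,2]<200)
print("finger face z: min/percentiles",np.percentile(W[m][:,2],[0,3,10,50]),"x",np.median(W[m][:,0]))
E
```

```text
t 6.25 tcp [0.448  0.0688 0.0702] box mm [-48.2  -0.4  70.2] op -0.0 F box [0.3 0.1 0.5]
tool axes in box
 [[-0.001 -0.001  1.   ]
 [-1.    -0.    -0.001]
 [ 0.    -1.    -0.001]]  yaw of tool x in box deg -90.0 q [-0.11  0.07  2.01 -0.    1.07  1.64]
finger face z: min/percentiles [ 99.04933338 114.42543597 121.2830363  151.17250907] x -60.03168706860981
```

View pics/side4.png

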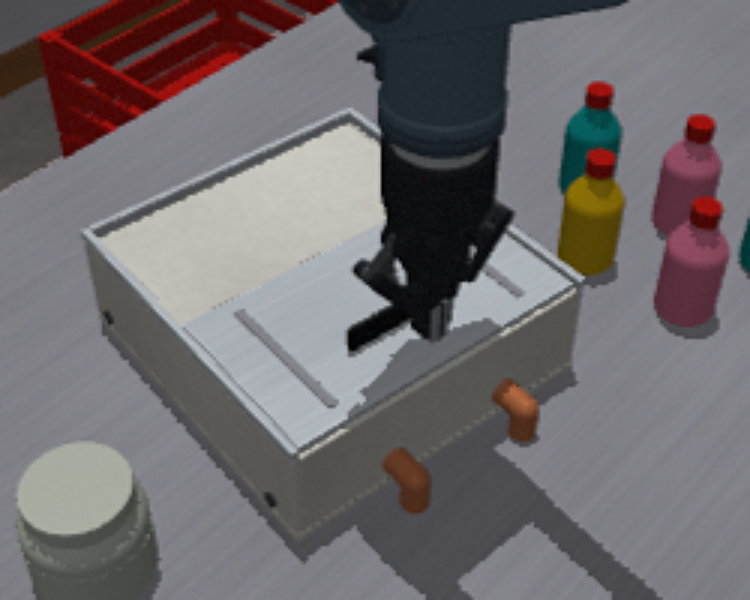

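The tips are now clearly in front of the lip (435,335) at z ≈ 0.112. I'll go down another 7 mm, then do a short test push.

Emit:
step_arm(
  commands=[
    [0,0,0,0,0.13,0,0],
    [0,0,0,0,0.1,0,0],
    [0,0,0,0,0,0.3,0],
    [0,0,0,0,0,0.3,0],
    [0,0,0,0,0,0.3,0],
    [0,0,0,0,0,0.3,0],
    [0,0,0,0,0,0.3,0],
  ],
)

```text
time_s: 7.0
eef_pos: [0.4929, 0.0611, 0.064]
eef_rot: [0.454, -0.454, 0.542, -0.542]
wrist_force: [-4.1, 1.3, 2.9]
opening: -0.001
```

```bash
python3 - <<'E'
from h import *
status(); im,W,d=sidecrop("side5")
E
```

```text
t 7.0 tcp [0.4929 0.0611 0.064 ] box mm [-2.7 -0.3 64. ] op -0.0 F box [-4.2  0.5  2.9]
tool axes in box
 [[-0.    -0.001  1.   ]
 [-1.     0.    -0.   ]
 [-0.    -1.    -0.001]]  yaw of tool x in box deg -90.0 q [-0.12  0.17  1.91  0.    1.07  1.63]
```

View pics/side5.png

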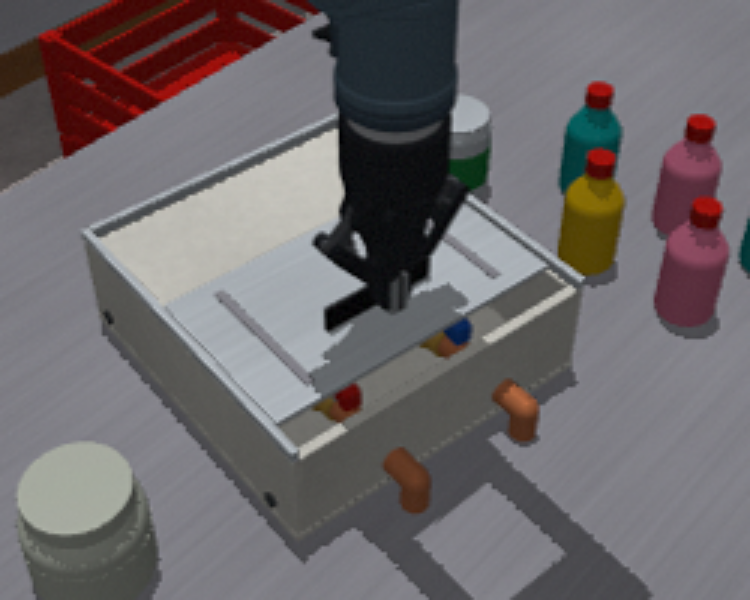

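The cover now slides (-4 N) and the handle tips show: red at left (345,400), blue at right (455,335). I'll continue the push.

Emit:
step_arm(
  commands=[
    [0,0,0,0,-0.05,0.3,0],
    [0,0,0,0,0,0.4,0],
    [0,0,0,0,0,0.4,0],
    [0,0,0,0,0,0.4,0],
    [0,0,0,0,0,0.4,0],
    [0,0,0,0,0,0.4,0],
    [0,0,0,0,0,0.4,0],
    [0,0,0,0,0,0.3,0],
    [0,0,0,0,0,0.25,0],
    [0,0,0,0,0,0.2,0],
  ],
)

```text
time_s: 8.05
eef_pos: [0.595, 0.0429, 0.0655]
eef_rot: [-0.454, 0.454, -0.542, 0.542]
wrist_force: [-4.3, 1.5, -0.7]
opening: -0.002
```

Emit:
step_arm(
  commands=[
    [0,0,0,0,0,0.1,0],
    [0,0,0,0,0,0.1,0],
  ],
)

```text
time_s: 8.25
eef_pos: [0.5993, 0.0422, 0.0655]
eef_rot: [0.454, -0.455, 0.542, -0.541]
wrist_force: [-14.8, 1.4, 9.7]
opening: -0.002
```

```bash
python3 - <<'E'
from h import *
status()
E
```

```text
t 8.25 tcp [0.5993 0.0422 0.0655] box mm [105.4  -0.5  65.5] op -0.0 F box [-14.8  -1.2   9.7]
tool axes in box
 [[-0.    -0.002  1.   ]
 [-1.    -0.    -0.   ]
 [ 0.    -1.    -0.002]]  yaw of tool x in box deg -90.0 q [-0.13  0.38  1.64 -0.    1.13  1.62]
```

The force rises to 15 N at TCP x = 105 mm, which is where the stop was expected. I'll add one small firm push, then back off, lift and look.

Emit:
step_arm(
  commands=[
    [0,0,0,0,0,0.06,0],
    [0,0,0,0,0,0,0],
    [0,0,0,0,0,-0.5,0],
    [0,0,0,0,-0.7,-0.4,0],
    [0,0,0,0,-1,0,0],
    [0,0,0,0,-1,-0.5,0],
    [0,0,0,0,-1,-1,0],
    [0,0,0,0,0,-1,0],
    [0,0,0,0,0,-1,0],
  ],
)

```text
time_s: 9.15
eef_pos: [0.4733, 0.0646, 0.179]
eef_rot: [-0.456, 0.453, -0.54, 0.544]
wrist_force: [0.6, -0.3, -0.2]
opening: 0.003
```

Emit:
step_arm(
  commands=[
    [0,0,0,0,0,-1,0],
    [0,0,0,0,0,-0.8,0],
    [0,0,0,0,0,0,0],
  ],
)

```text
time_s: 9.45
eef_pos: [0.4178, 0.0746, 0.1774]
eef_rot: [-0.455, 0.454, -0.541, 0.542]
wrist_force: [0.7, 0.2, 0.5]
opening: 0.0
```

```bash
python3 - <<'E'
from h import *
status(); im,W,d=sidecrop("side6")
c=ctrl.get_calibration("wrist"); iw,dw=ctrl.camera("wrist"); cv2.imwrite("pics/wrist6.png",iw); np.savez("w6.npz",d=dw,**c)
for t in ("red_handle","blue_handle","red_grip","blue_grip","cover_lip"):
    for n in ("side","wrist"):
        c=ctrl.get_calibration(n)
        for r in ctrl.boxes_of(t,n)[:2]:
            print(t,n,round(r["p"],2),np.round(tobox(c["R"].T@(np.array(r["point"])-c["t"]))*1000))
E
```

```text
t 9.45 tcp [0.4178 0.0746 0.1774] box mm [-79.    0.  177.4] op 0.0 F box [0.6 0.3 0.5]
tool axes in box
 [[ 0.     0.003  1.   ]
 [-1.     0.     0.   ]
 [-0.    -1.     0.003]]  yaw of tool x in box deg -90.0 q [-0.1  -0.16  1.98  0.    1.32  1.64]
red_handle side 0.54 [-3. 59. 75.]
red_handle wrist 0.83 [ 8. 51. 73.]
blue_handle side 0.69 [133.  18. 101.]
blue_handle side 0.56 [ -0. -51.  75.]
blue_handle wrist 0.79 [  8. -52.  71.]
red_grip side 0.82 [-3. 56. 75.]
red_grip wrist 0.68 [ 4. 54. 69.]
red_grip wrist 0.52 [ 10. -53.  68.]
blue_grip side 0.61 [ -0. -48.  74.]
blue_grip wrist 0.79 [  6. -58.  70.]
cover_lip side 0.68 [135.  20.  95.]
cover_lip wrist 0.63 [89.  0. 92.]
```

View pics/side6.png

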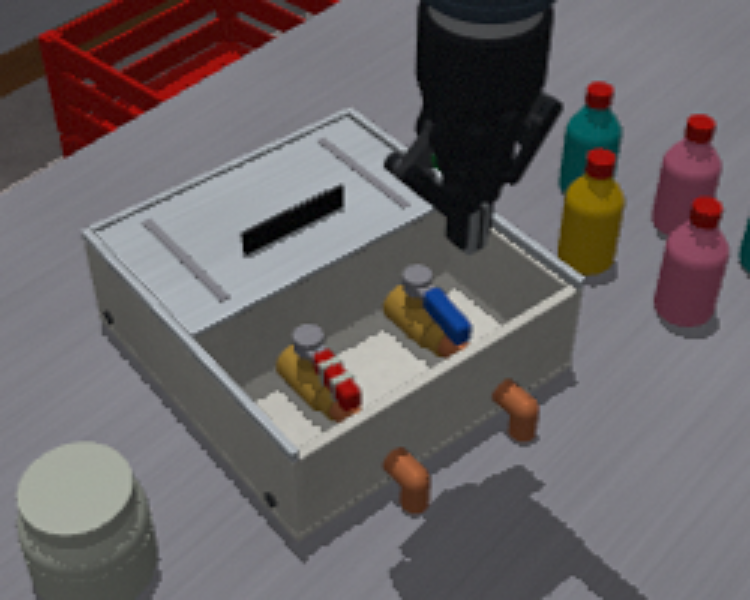

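View pics/wrist6.png

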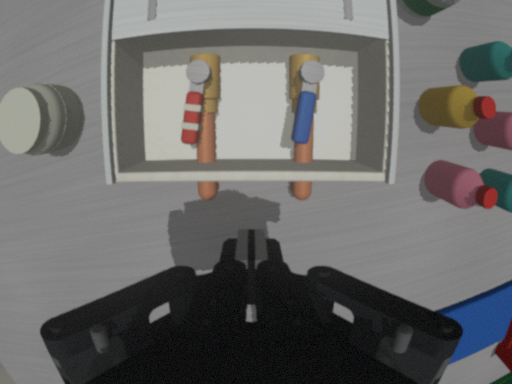

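The cover is open, with its lip at crop (293,220). There are two handle candidates in the wrist view. The one at (190,117) is red with white bands, so it is the target; the one at (304,118) is plain blue and must be left. I'll confirm with a crop and measure both.

```bash
cat >> h.py <<'E'
def wcloud(d,c):
    K=c["intrinsics"];v,u=np.mgrid[:384,:512];a=u-K[0,2];b=v-K[1,2];r=np.hypot(a,b)+1e-9;t=np.tan(r/K[0,0])*d/r
    return ((np.stack([t*a,t*b,d],-1)-c["t"])@c["R"]-O)@B*1000
def handles(im,d,c,W=None):
    W=wcloud(d,c) if W is None else W
    h=cv2.cvtColor(im,cv2.COLOR_BGR2HSV)
    ok=(d>0)&(W[...,0]>-60)&(W[...,0]<110)&(np.abs(W[...,1])<130)&(W[...,2]>52)&(W[...,2]<86)
    for n,m,py in (("red",((h[...,0]<6)|(h[...,0]>172)),50),("blue",(h[...,0]>100)&(h[...,0]<130),-60)):
        Q=W[ok&m&(h[...,1]>130)&(h[...,2]>50)]
        if len(Q)<8: print(n,"few",len(Q)); continue
        top=Q[Q[:,2]>np.percentile(Q[:,2],90)-5]; v=top.mean(0)-[35,py,0]
        ax=np.linalg.svd(top[:,:2]-top[:,:2].mean(0))[2][0]
        print(n,len(Q),"mean",top.mean(0).round(1),"angle",round(np.arctan2(v[1],-v[0]),3),"axis dir",ax.round(3),"r",np.hypot(v[0],v[1]).round(1),"zmax",Q[:,2].max().round())
    dk=(d>0)&(W[...,2]>108)&(W[...,2]<122)&(np.abs(W[...,1])<60)&(W[...,0]>60)&(im.max(2)<60)
    if dk.sum()>5: print("lip",W[dk].mean(0).round(1),dk.sum())
E
python3 - <<'E'
from h import *
z=np.load("w6.npz"); im=cv2.imread("pics/wrist6.png"); handles(im,z["d"],z)
cv2.imwrite("pics/crop6.png",cv2.resize(im[30:200,100:400],None,fx=2.6,fy=2.6,interpolation=cv2.INTER_CUBIC))
im,W,d=sidecrop("side7"); handles(im,d,None,W)
E
```

```text
red 417 mean [-10.3  55.7  74.2] angle 0.125 axis dir [-0.989  0.146] r 45.6 zmax 77.0
blue 211 mean [ -9.7 -53.8  74.6] angle 0.139 axis dir [-0.985  0.173] r 45.1 zmax 76.0
red 116 mean [-16.4  59.7  75.7] angle 0.187 axis dir [-0.987  0.163] r 52.3 zmax 79.0
blue 151 mean [-14.7 -49.3  75.5] angle 0.212 axis dir [-0.987  0.162] r 50.8 zmax 79.0
lip [115.8   4.4 114.6] 156
```

View pics/crop6.png

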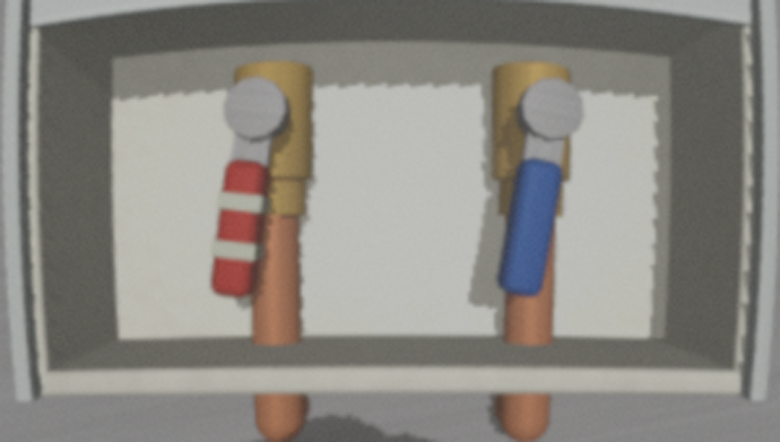

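The crop confirms the red banded handle at left, with its pivot at box y = +50 and its angle ≈ 0.15 rad. Blue is at y = -60, also ≈ 0.15 rad. The lip is at x ≈ 117–120. I'll go in between the handles, on the -y side of red.

Emit:
step_arm(
  commands=[
    [0,0,0,-0.2,0,0.6,0],
    [0,0,0,-0.2,0,0.6,0],
    [0,0,0,-0.2,0,0.6,0],
    [0,0,0,0,1,0,0],
    [0,0,0,0,1,0,0],
    [0,0,0,0,1,0,0],
    [0,0,0,0,0.8,0,0],
    [0,0,0,0,0.4,0,0],
    [0,0,0,0,0.3,0,0],
    [0,0,0,0,0,0,0],
  ],
)

```text
time_s: 11.1
eef_pos: [0.4747, 0.0825, 0.041]
eef_rot: [0.454, -0.455, 0.542, -0.542]
wrist_force: [0.2, -0.7, 0.6]
opening: -0.004
```

```bash
python3 - <<'E'
from h import *
status(); im,W,d=sidecrop("side8"); handles(im,d,None,W); plan((-24,18,15),-90)
p,R,o=pose(); tb=tobox(p)*1000
m=(d>0)&(np.abs(W[...,0]-tb[0]+11)<6)&(np.abs(W[...,1]-tb[1])<17)&(W[...,2]>30)&(W[...,2]<130)
print("n",m.sum(),"finger face z pct",np.percentile(W[m][:,2],[0,3,10,50]))
E
```

```text
t 11.1 tcp [0.4747 0.0825 0.041 ] box mm [-24.3  17.6  41. ] op -0.0 F box [ 0.3 -0.7  0.6]
tool axes in box
 [[-0.001 -0.001  1.   ]
 [-1.    -0.    -0.001]
 [ 0.    -1.    -0.001]]  yaw of tool x in box deg -90.0 q [-0.07  0.18  1.95  0.    1.01  1.67]
red 114 mean [-16.1  59.8  76.1] angle 0.19 axis dir [-0.989  0.15 ] r 52.0 zmax 79.0
blue 132 mean [-19.3 -48.6  75.8] angle 0.207 axis dir [-0.983  0.181] r 55.5 zmax 79.0
lip [115.6   8.2 114.7] 143
dist mm 27.0 shift units in present tool axes [-0.01  0.89 -0.01]
turn units [-0. -0. -0.] shift in target axes [-0.01  0.89 -0.01]
n 148 finger face z pct [ 80.75001695  85.4958501   89.04970762 106.63900509]
```

View pics/side8.png

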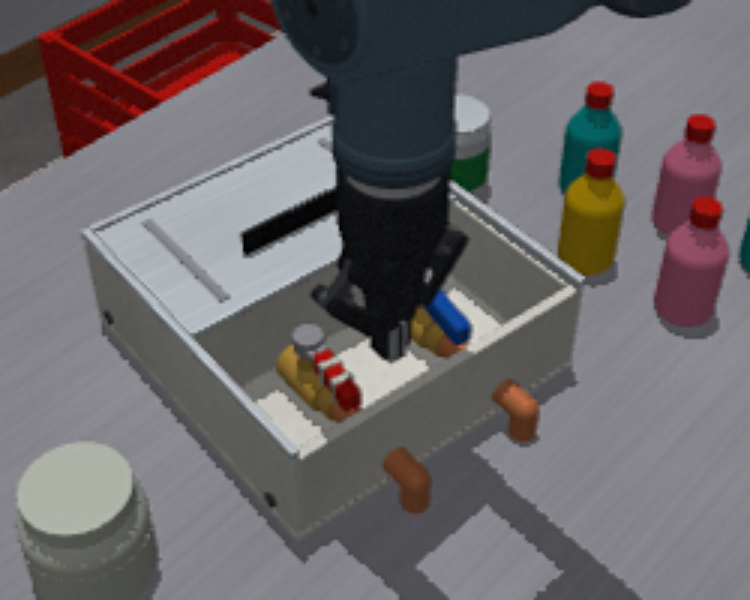

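Emit:
step_arm(
  commands=[
    [0,0,0,0,0.4,0,0],
    [0,0,0,0,0.3,0,0],
    [0,0,0,0,0.15,0,0],
    [0,0,0,-0.27,0,-0.03,0],
    [0,0,0,-0.27,0,-0.03,0],
    [0,0,0,-0.26,0,0.04,0],
    [0,0,0,-0.26,0,0.05,0],
  ],
)

```text
time_s: 11.85
eef_pos: [0.4805, 0.1141, 0.0159]
eef_rot: [0.454, -0.455, 0.542, -0.541]
wrist_force: [-3.6, -3.0, 2.0]
opening: -0.004
```

```bash
python3 - <<'E'
from h import *
status(); im,W,d=sidecrop("side9"); handles(im,d,None,W)
E
```

```text
t 11.85 tcp [0.4805 0.1141 0.0159] box mm [-24.1  49.8  15.9] op -0.0 F box [-3.1 -3.6  2. ]
tool axes in box
 [[ 0.    -0.002  1.   ]
 [-1.    -0.001  0.   ]
 [ 0.001 -1.    -0.002]]  yaw of tool x in box deg -90.0 q [-0.01  0.25  1.93 -0.    0.96  1.74]
red 80 mean [-25.   75.   74.8] angle 0.395 axis dir [-0.986  0.167] r 65.0 zmax 78.0
blue 148 mean [-15.6 -49.1  75.7] angle 0.212 axis dir [-0.982  0.188] r 51.7 zmax 80.0
lip [115.6  26.8 114.3] 81
```

View pics/side9.png

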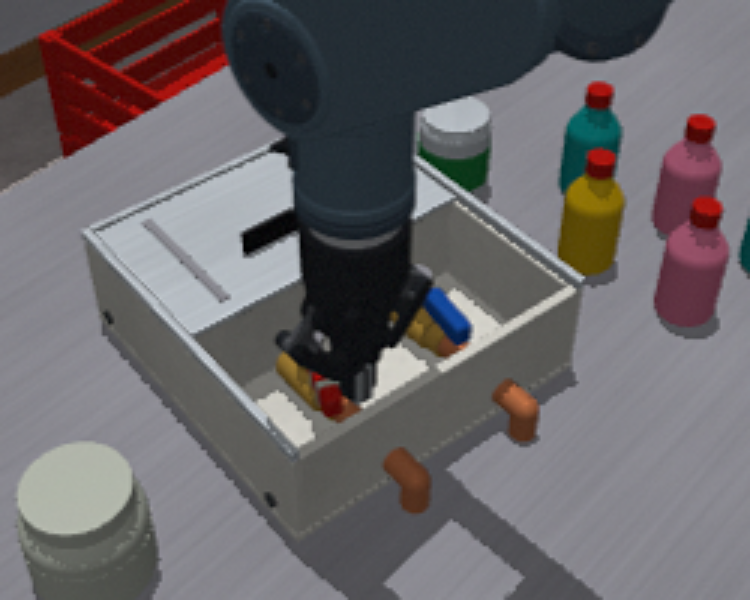

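The red handle is turning (about 5 N) and blue is unchanged. I'll continue along the arc.

Emit:
step_arm(
  commands=[
    [0,0,0,-0.24,0,0.07,0],
    [0,0,0,-0.27,0,0.2,0],
    [0,0,0,-0.27,0,0.2,0],
    [0,0,0,-0.15,0,0.22,0],
    [0,0,0,-0.15,0,0.22,0],
    [0,0,0,-0.07,0,0.22,0],
    [0,0,0,-0.05,0,0.15,0],
    [0,0,0,0,0,0.1,0],
  ],
)

```text
time_s: 12.7
eef_pos: [0.5257, 0.1439, 0.0153]
eef_rot: [0.453, -0.456, 0.544, -0.54]
wrist_force: [-15.4, 5.8, 11.5]
opening: 0.002
```

```bash
python3 - <<'E'
from h import *
status()
E
```

```text
t 12.7 tcp [0.5257 0.1439 0.0153] box mm [15.2 87.  15.3] op 0.0 F box [-16.1   3.   11.5]
tool axes in box
 [[ 0.    -0.007  1.   ]
 [-1.     0.001  0.   ]
 [-0.001 -1.    -0.007]]  yaw of tool x in box deg -90.0 q [0.05 0.35 1.8  0.   1.   1.79]
```

It is at the stop (16 N, TCP x 15 mm; expected 16). I'll do a brief firm press, back away in -x, lift and look.

Emit:
step_arm(
  commands=[
    [0,0,0,0,0,0.06,0],
    [0,0,0,0,0,0,0],
    [0,0,0,0,0,-0.3,0],
    [0,0,0,0,0,-0.7,0],
    [0,0,0,0.3,0,-0.3,0],
    [0,0,0,0,-0.6,0,0],
    [0,0,0,0,-1,0,0],
    [0,0,0,0,-1,0,0],
    [0,0,0,0,-1,0,0],
    [0,0,0,0,-1,0,0],
  ],
)

```text
time_s: 13.7
eef_pos: [0.4908, 0.1398, 0.1557]
eef_rot: [-0.455, 0.454, -0.541, 0.542]
wrist_force: [-0.3, 0.5, -0.3]
opening: -0.001
```

Emit:
step_arm(
  commands=[
    [0,0,0,0.5,-0.5,-0.8,0],
    [0,0,0,0.8,0,-1,0],
    [0,0,0,0.8,0,-0.6,0],
    [0,0,0,0,0,0,0],
  ],
)

```text
time_s: 14.1
eef_pos: [0.4069, 0.0891, 0.1692]
eef_rot: [-0.454, 0.454, -0.542, 0.542]
wrist_force: [-0.2, -0.2, -1.4]
opening: -0.003
```

```bash
python3 - <<'E'
from h import *
status(); im,W,d=sidecrop("side10"); handles(im,d,None,W)
c=ctrl.get_calibration("wrist"); iw,dw=ctrl.camera("wrist"); cv2.imwrite("pics/wrist10.png",iw); print("wrist"); handles(iw,dw,c)
n="top"
c=ctrl.get_calibration(n); ctrl.camera(n)
for t in ("tub","mustard","can"):
    for r in ctrl.boxes_of(t,n)[:3]: print(t,round(r["p"],2),np.round(c["R"].T@(np.array(r["point"])-c["t"]),3))
E
```

```text
t 14.1 tcp [0.4069 0.0891 0.1692] box mm [-92.3  12.4 169.2] op -0.0 F box [-0.1 -0.2 -1.4]
tool axes in box
 [[-0.001  0.001  1.   ]
 [-1.    -0.    -0.001]
 [ 0.    -1.     0.001]]  yaw of tool x in box deg -90.1 q [-0.07 -0.17  2.01 -0.    1.3   1.68]
red 128 mean [31.2 98.7 75.5] angle 1.493 axis dir [-0.004  1.   ] r 48.8 zmax 79.0
blue 151 mean [-14.8 -49.3  75.6] angle 0.211 axis dir [-0.986  0.165] r 50.9 zmax 79.0
lip [115.6   4.6 114.8] 154
wrist
red 480 mean [34.7 94.7 74.1] angle 1.563 axis dir [0.007 1.   ] r 44.7 zmax 76.0
blue 200 mean [ -5.1 -54.2  74.6] angle 0.144 axis dir [-0.991  0.134] r 40.5 zmax 76.0
tub 0.83 [0.541 0.309 0.091]
mustard 0.9 [ 0.524 -0.26   0.078]
mustard 0.7 [ 0.466 -0.175  0.085]
mustard 0.68 [ 0.43  -0.276  0.079]
can 0.84 [ 0.627 -0.18   0.086]
```

View pics/side10.png

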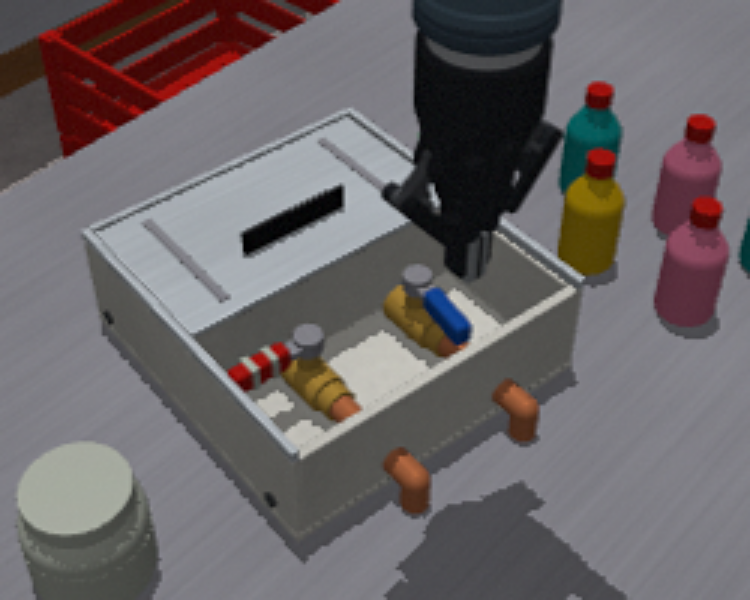

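View pics/wrist10.png

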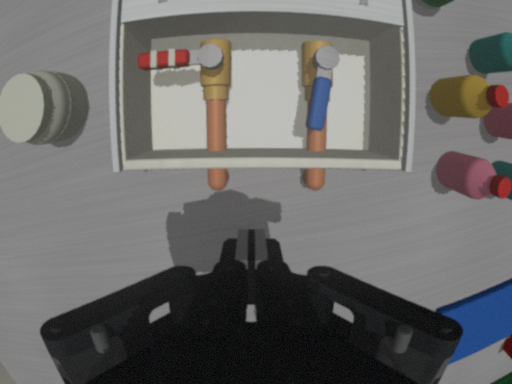

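Red reads 1.56 rad and lies across the pipe (wrist view 165,59), blue is unchanged, and the groceries are where they were. One last check of the cover travel from above, then I'll hand in.

```bash
python3 - <<'E'
from h import *
im,d=ctrl.camera("top"); W=(cloud(d,"top")-O)@B*1000
m=(im.max(2)<60)&(d>0)&(W[...,2]>105)&(W[...,2]<130)&(np.abs(W[...,1])<60)&(W[...,0]>80)&(W[...,0]<150)
print("lip top view",m.sum(), W[m].mean(0).round(1) if m.any() else None)
c=ctrl.get_calibration("wrist"); iw,dw=ctrl.camera("wrist"); Ww=wcloud(dw,c)
# front edge of cover plate: first x where z~96 at columns |y|<100
for yy in (-80,-30,30,80):
    s=Ww[(np.abs(Ww[...,1]-yy)<12)&(np.abs(Ww[...,2]-96)<3)&(Ww[...,0]>40)]; print(yy,"cover front edge x",s[:,0].min().round(1) if len(s) else None)
status()
E
```

```text
lip top view 84 [118.   -1.5 116.9]
-80 cover front edge x 69.8
-30 cover front edge x 69.7
30 cover front edge x 69.6
80 cover front edge x 69.6
t 14.5 tcp [0.4089 0.0903 0.1689] box mm [-90.5  13.9 168.9] op -0.0 F box [-0.6 -0.2  0.2]
tool axes in box
 [[ 0. -0.  1.]
 [-1.  0.  0.]
 [-0. -1. -0.]]  yaw of tool x in box deg -90.0 q [-0.07 -0.16  2.    0.    1.3   1.68]
```

```bash
python3 -c "
from bench import ctrl
print(ctrl.hand_in())"
```

```text
the job is handed in; nothing more can be done
None
```

The cover is open to its back stop and the red white-banded handle is shut across its pipe. I handed the job in at about 14.5 s.

**Cover:** I pushed it back by its lip until the force rose to 15 N. Afterwards its front edge measured x = 69.7 mm (fully open is 70). The top view put the lip at 118 mm, against an expected 120. It was still open after the handle was shut.

**Red handle:** I pushed it round to its stop, with 16 N at the end. The wrist camera read 1.563 rad for the lever's position and the sleeve axis along box y. The side view gave 1.49 rad from the surface centre, but it also read both handles differently from the wrist camera before the push, and its sleeve axis is also along box y.

**Blue handle and groceries:** Blue read about 0.14 rad before and after from the wrist, and 0.21 both times from the side. The tub and can are within about 2 mm of where they started, and the mustard is in the same place. I saw no contact with any of them.

**One failed first try:** The real fingertips sat about 42 mm higher than the reported TCP, so my first cover push went over the lip and touched nothing. I measured the offset with the side camera and corrected for it. At hand-in the arm was clear of everything, with wrist force near 0 N.

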